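# Draw the calibration bar from its locked storage cup and hang it in the fork rest

### The arm

A 6-joint arm with a two-finger parallel gripper is mounted at the origin on the work surface. World frame = base frame: x ahead of the robot, y to its left, z up, the work surface at z = 0. Lengths are in mm, angles in rad, forces in N, time in s.
With the tool pointing down it reaches from about 400 to 925 mm from the base axis. Payload 12.5 kg.
Tool frame: the origin (TCP) lies midway between the tips of the shut fingers; the grasp point (between the pads) lies 19 mm behind it; z points along the fingers, y is the line along which they close (so a half turn about z gives the same grasp; the last joint's range is limited). The gripper opens to 95 mm and grips with 3 to 60 N. Pads are 20 mm wide; open, the fingers measure 119 mm over their backs; the gripper's body (75 mm by 180 mm) begins 59 mm behind the grasp point.
Start: joints at [1.178, 0.491, 1.559, -0, 1.092, -0.106], TCP at [176.785, 599.495, 214.661] pointing down, gripper open.
Joint ranges: [-3.1, 3.1], [-0.84, 2.19], [0.05, 2.79], [-1.13, 4.28], [0.06, 2.93], [-2.69, 2.69]. Speed limits (rad/s): [2.22, 2.22, 2.79, 3.14, 3.14, 3.14].

### API

Orientations are given as [roll, pitch, yaw] about the fixed x, y, z axes, in that order (R = Rz(yaw) Ry(pitch) Rx(roll)).
In Python, from cell import env gives the robot as it stands.
- The arm moves only by the tool arm_command, never from a script. Its argument "targets" is a list of rows, each a list of 5 numbers: the shift along the tool's x, y, z in mm, then the turn about the tool's z in degrees, then the opening, from 0 (shut) to 1 (fully open). In form: [[tx, ty, tz, roll, fingers], ...]. A call has 1 to 5 rows; each row is the pose to reach, as a shift and turn from the pose commanded when the call began, along the tool's axes at that moment; what a row does not reach only later rows make up. A row lasts 1/10 s, in which the tool goes at most 50 mm and 8.59 degrees, less where a joint would pass 70% of its speed; a pose out of reach is approached as far as the arm can. A call with a gripper value outside its range is refused whole. The fingers move at their own pace and stop on an object; the grip force is fixed at half the most. Time passes only in rows, so rows that repeat a pose let the fingers close. It gives the time, the measured TCP pose, the force, the opening and the grip force at its end, in the units of the state.
- env.state(): the state, without advancing time (a new reading comes with each control period).
- env.read_camera(name): name is "scene" or "side" or "wrist"; returns a dict with "frame" (480x640x3 uint8, red, green, blue), "vertical_fov" (degrees; the focal length in pixels is half the picture's height over the tangent of half this angle, whatever the lens; pixels are square), "cx", "cy" (the principal point, pixels), "world_from_camera" (4x4, takes a point from camera to world coordinates); the wrist camera has in their place "hand_eye" (4x4, takes a point from camera to tool coordinates, whose origin is the TCP and whose axes are the flange's). Camera axes: x right, y down, z forward; pixel columns grow to the right and rows downward; lengths in mm; the calibration is good to about 2 mm. A picture is of the moment at which its call begins: read the wrist's pose just before it. There is no depth.
- env.job_done(): hands the job in; it is judged then, once.
The state is a dict: "t": time; "joints": joint angles; "qvel": joint speeds; "tau": joint torques, N m; "eef_pos": TCP position; "tcp_rot": TCP orientation; "ft_force": force on the tool from outside, world axes, zero at the start; "moment": the same for the moment, N m; "opening": opening from 0.0 (shut) to 1.0 (fully open); "grip_force": force on a finger pad.
Only numpy, scipy, OpenCV 4.12 (cv2) and the standard library are available. Lean on these libraries where they do the work, as an engineer would, in place of code of your own. Each camera call takes 0.05 s, during which the arm holds its last target. There are 200 camera calls.

### The job

The milling unit's calibration bar stands locked in its storage cup: swing the black clamp right off its collar by the orange peg, then turn the bar anticlockwise by its blue handle, feeling with light upward tugs for the angle at which the hidden bayonet lets go, and draw it straight up out of the cup. Hang it upright in the fork rest, with its stem pushed well into the slot and its collar lying flat on both prongs, and let go. Never wrench the bar against its lock or tip it over, and leave the other things on the bench where they are.

Things in the scene. Friction and masses are not known exactly. Their poses are not given: they have to be found in the camera images.
- bar: steel calibration bar, 163 mm, 0.2 to 0.33 kg, upright in the cup. Origin: bottom end, z up along it. Stem 12 mm across, 95 long; then collar 54 across, 8 thick; then flat blue handle 60 tall (103 to 163 above the origin), 36 wide along bar x, 14 thick along bar y: grip across y. A brass cross-pin (8 tall, 9 wide, 36 long, along bar x) pierces the stem 52 mm above the origin: the bayonet.
- bar_collar (a point): centre of the underside of the bar's collar, on the bar's axis; at the start it rests on the cup's rim
- holder: storage cup fixed to the bench: white cup 54 mm across, 105 high, on a grey base plate 150 x 84 mm. Origin on the bench under the cup's axis, z up. The clamp's post is 55 mm from the cup's axis along holder x, with the clamp's pivot on top. The bar's end leaves the cup after 95 mm of lift.
- cup_mouth (a point): centre of the mouth, at the rim. Inside the cup, 30 mm down, a fixed slit plate stops the bar's cross-pin after 4 mm of lift. It passes only if the bar is turned anticlockwise (from above) from its start by 0.5 to 1.6 rad: the angle differs each time, is hidden, can only be felt by light tugs; passes within about 0.16 rad of it; turned too far it catches again. 25 mm of lift means it is through.
- clamp (a joint): black swing clamp, angle (rad) about its upright pivot. Near 0 (start -0.12 to 0.12) its nose lies 4 mm above the collar's edge and holds the bar down; grows anticlockwise from above, stop at 1.6; beyond 0.8 it is clear of the collar. Stays where left; about 2 N at the peg swings it.
- clamp_peg (a point): centre of the top of the clamp's upright orange peg, 16 mm across, 40 mm tall above the clamp's arm, top 167 mm above the bench. It is 55 mm from the pivot, at clamp angle 0 straight out along holder x (110 mm from the cup's axis). Can be pushed round with closed fingers.
- rest: fork rest fixed to the bench: dark steel fork 10 mm thick, top 130 mm above the bench, on an aluminium column and grey base plate. Two prongs 19 mm wide reach 28 mm from the seat to rest -x; the slot between is 22 mm wide, open towards rest -x, and ends 12 mm beyond the seat. Column 46 mm behind the seat (+x), no higher than the fork. Origin on the bench under the seat, z up.
- rest_seat (a point): the seat, on the slot's centre line, level with the fork's top, 12 mm before the slot's closed end: the bar's axis belongs here, its collar on both prongs
- disc: white zirconia milling blank, a disc 98 mm across and 16 mm thick; a bystander, origin at or near its middle, to be left alone
- dish_a: white round sintering dish, 84 mm across, 24 mm high; a bystander, origin at or near its middle, to be left alone
- dish_b: second white round sintering dish, 84 mm across, 24 mm high; a bystander, origin at or near its middle, to be left alone
- mouse: black computer mouse, 105 x 60 x 29 mm; a bystander, origin at or near its middle, to be left alone
- driver: red-handled screwdriver, 170 mm, lying flat; a bystander, origin at or near its middle, to be left alone
- jar: jar with a blue cap, 60 mm across, 70 mm high; a bystander, origin at or near its middle, to be left alone
- case: flat grey box, 120 x 120 x 28 mm; a bystander, origin at or near its middle, to be left alone
Things that resemble listed ones, but are neither listed nor needed, are in the scene too. Leave any red look-alike of the holder alone.

How it is judged (in metres and radians):
On the way, in this order (a step that is already met when the one before it is completed fails the run):
1. the clamp is swung clear of the bar's collar while the bar is still in the cup (value of joint clamp above 0.7 rad and z of bar in the frame of holder below 0.03 m), for 0.1 s.
2. the bar is drawn up out of the cup, upright (z of bar in the frame of holder above 0.105 m and angle between bar's own z axis and vertical below 0.3 rad), for 0.1 s.
At the end, for the whole second after the job is handed in: The bar hangs in the fork rest by its collar, out of the cup: its axis within 14 mm of the seat sideways, the collar's underside within 5 mm of the fork's top in height, upright within 0.08 rad, and at rest (horizontal distance between bar_collar and rest_seat below 0.014 m and z of bar_collar in the frame of rest_seat between -0.005 and 0.005 m and angle between bar's own z axis and vertical below 0.08 rad and linear speed of bar below 0.02 m/s and angular speed of bar below 0.2 rad/s); the robot touches nothing.
It fails at once if the bar is wrenched against the cup, clamp or lock with more than 40 N (contact force between bar and holder above 40 N).
It fails at once if the bar is tipped more than 0.6 rad from upright (angle between bar's own z axis and vertical above 0.6 rad).
It fails at once if a bystander is moved by more than 30 mm (distance of any of disc, dish_a, dish_b, mouse, driver, jar, case from where it was at the start of the episode above 0.03 m).
It also fails if it takes over 72 s, if anything falls off the work surface, if the arm or the gripper's body presses on something with over 40 N, if the wrist force passes 120 N, or if a joint passes its speed limit or range.

## Working session

There is one attempt and no reset: what is moved stays moved. The work goes in short steps, Python scripts to look and compute and a tool call to move; the robot and the scene stay as the last step left them, time stands still between calls to the robot, and variables do not carry over. Pictures are saved under pics/ and viewed, at most 13 in all, crops included, and the job is handed in when it is done.

Besides the shell and the picture viewer there is one more tool, called after ">>>" as name([rows], argument=value, ...), one row to a line, values as JSON. arm_command: Moves the arm, as the interface text tells. Its arguments: {"type":"object","properties":{"targets":{"type":"array","items":{"type":"array","items":{"type":"number"}}}},"required":["targets"]}

```bash
mkdir -p pics; ls
cat > h.py <<'E'
import numpy as np,cv2
from cell import env
def cam(n):
    c=env.read_camera(n); f=240/np.tan(np.radians(c["vertical_fov"]/2)); c["f"]=f; return c
def save(c,p): cv2.imwrite(p,c["frame"][:,:,::-1])
E
python3 - <<'E'
from h import *
s=env.state(); print(s)
for n in("scene","side","wrist"):
    c=cam(n); save(c,f"pics/{n}0.png"); np.savez(f"{n}0.npz",**c); print(n,c["f"],c["cx"],c["cy"],np.round(c.get("world_from_camera",c.get("hand_eye")),3).tolist())
a=cv2.imread("pics/scene0.png");
E
```

```text
pics
{'t': 0.0, 'joints': array([ 1.17839851e+00,  4.91553124e-01,  1.55946595e+00,  6.91763642e-06,
        1.09171064e+00, -1.05612559e-01]), 'qvel': array([ 1.26003962e-03,  1.09220201e-03,  1.71468920e-03, -6.04603258e-04,
        1.94419342e-05, -4.49619415e-04]), 'tau': array([ 1.82728993e-03, -6.12648010e+01, -2.58179176e+01,  6.93833898e-02,
        4.82627889e-02, -1.06901564e-04]), 'eef_pos': array([176.67994459, 599.24155299, 214.06006975]), 'tcp_rot': array([-3.14046258e+00, -1.25965651e-04,  2.85480413e+00]), 'ft_force': array([0.01827636, 0.21811928, 1.09793968]), 'moment': array([-0.04110018,  0.01860672,  0.04103163]), 'grip_force': 0.0, 'opening': 0.9968831969428315}
scene 493.84406942335625 322.07993064660775 240.0712329786624 [[-0.839, 0.441, -0.319, 885.922], [0.544, 0.682, -0.488, 475.914], [0.003, -0.583, -0.812, 1034.093], [0.0, 0.0, 0.0, 1.0]]
side 580.1508901542193 318.03650362753245 237.09350585105798 [[0.923, -0.279, 0.267, 167.13], [-0.386, -0.648, 0.657, -965.665], [-0.011, -0.709, -0.706, 1106.766], [0.0, 0.0, 0.0, 1.0]]
wrist 337.2821973511402 322.5854592548811 240.93414363700106 [[-0.0, -0.955, -0.296, 82.052], [1.0, -0.0, -0.001, -0.566], [0.0, -0.296, 0.955, -169.84], [0.0, 0.0, 0.0, 1.0]]
```

View pics/scene0.png

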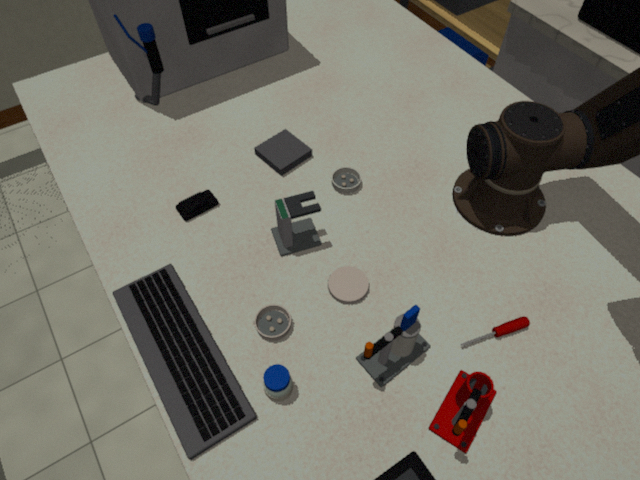

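View pics/side0.png

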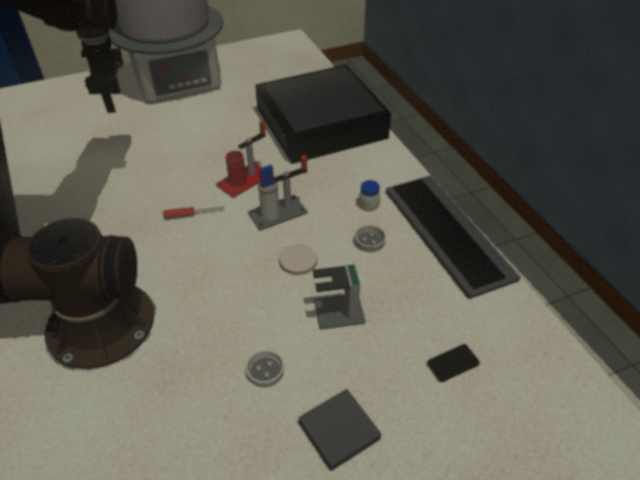

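The white cup with the blue handle is at scene (405,335) and side (268,195), with its orange peg at scene (369,349) and side (304,160). The red unit at scene (465,405) and side (240,175) is the look-alike to avoid. The fork is at scene (303,204) and side (337,277). I'll enlarge both to confirm.

Run:
```python
import cv2,numpy as np
a=cv2.imread("pics/scene0.png");b=cv2.imread("pics/side0.png")
def c(i,x,y): return cv2.resize(i[y:y+75,x:x+100],(400,300),interpolation=cv2.INTER_CUBIC)
cv2.imwrite("pics/crop1.png",np.vstack([np.hstack([c(a,345,300),c(a,255,180)]),np.hstack([c(b,230,150),c(b,290,255)])]))
```

```text
(no output)
```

View pics/crop1.png

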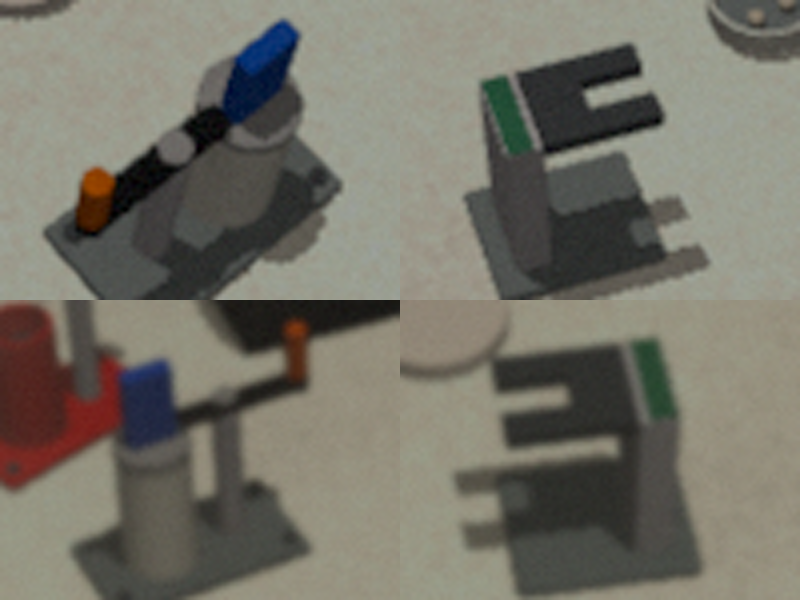

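```bash
cat >> h.py <<'E'
def ray(c,u,v):
    W=c["world_from_camera"]; d=W[:3,:3]@[(u-c["cx"])/c["f"],(v-c["cy"])/c["f"],1]; return W[:3,3],d
def plane(c,u,v,z):
    o,d=ray(c,u,v); return o+d*(z-o[2])/d[2]
E
python3 - <<'E'
from h import *
S=np.load("scene0.npz");T=np.load("side0.npz")
def s(x,y,z,ox=345,oy=300): return plane(S,ox+x/4-.4,oy+y/4-.4,z)
def f(x,y): return s(x-400,y,130,255,180)
def t(x,y,z,ox=230): return plane(T,ox+x/4-.4,150+(y-300)/4-.4,z)
def g(x,y): return plane(T,290+(x-400)/4-.4,255+(y-300)/4-.4,130)
P=lambda n,*a:print(n,*[np.round(q[:2],0) for q in a])
P("peg",s(99,175,167),t(296,324,167))
P("pivot",s(176,143,132),t(226,393,132))
P("handle top ends",s(241,74,173),s(290,27,173),t(122,373,173),t(167,362,173))
P("fork sc tipsU,tipsL,slot open, slot end",f(634,44),f(642,70),f(655,97),f(664,122),f(583,90),f(590,108))
P("fork side",g(492,358),g(495,388),g(500,413),g(505,445),g(566,385),g(570,410))
P("cup rim sides",t(118,450,109),t(190,445,109))
E
```

```text
peg [600. 204.] [606. 209.]
pivot [547. 200.] [551. 201.]
handle top ends [514. 201.] [478. 194.] [480. 198.] [511. 197.]
fork sc tipsU,tipsL,slot open, slot end [ 468. -203.] [ 475. -183.] [ 480. -161.] [ 486. -142.] [ 513. -189.] [ 517. -175.]
fork side [ 485. -146.] [ 478. -168.] [ 474. -186.] [ 468. -208.] [ 516. -181.] [ 510. -199.]
cup rim sides [472. 200.] [518. 186.]
```

>>> arm_command([
  [-44,-24,0,0,0],
  [-88,-48,0,0,0],
  [-132,-72,0,0,0],
  [-175,-97,0,0,0],
  [-219,-121,0,0,0],
])

```text
t: 0.65
eef_pos: [353.4, 420.0, 214.6]
tcp_rot: [-3.142, -0.0, 2.855]
ft_force: [1.3, 0.7, -0.1]
opening: 0.637
grip_force: 0.0
```

>>> arm_command([
  [-44,-24,0,0,0],
  [-88,-48,0,0,0],
  [-132,-72,0,0,0],
  [-175,-97,0,0,0],
  [-175,-97,0,0,0],
])

```text
t: 1.15
eef_pos: [496.2, 275.3, 214.3]
tcp_rot: [-3.141, 0.001, 2.85]
ft_force: [0.0, 0.5, 0.9]
opening: 0.217
grip_force: 0.0
```

```bash
cat >> h.py <<'E'
from scipy.spatial.transform import Rotation as R
def wrist(name=None):
    s=env.state(); c=cam("wrist"); B=np.eye(4); B[:3,:3]=R.from_euler("xyz",s["tcp_rot"]).as_matrix(); B[:3,3]=s["eef_pos"]
    c["world_from_camera"]=B@c["hand_eye"]
    if name: save(c,f"pics/{name}.png"); np.savez(name+".npz",**c)
    return s,c
def proj(c,p):
    q=np.linalg.inv(c["world_from_camera"])@[*p,1]; return q[:2]/q[2]*c["f"]+[c["cx"],c["cy"]]
E
python3 - <<'E'
from h import *
s,c=wrist("w1"); print(s["t"],s["eef_pos"],s["tcp_rot"],s["ft_force"])
for p in [(603,206,167),(549,200,132),(495,197,173),(504,-182,130)]: print(proj(c,p))
E
```

```text
1.15 [496.22999479 275.25376623 214.30250911] [-3.14132004e+00  7.28755160e-04  2.84983128e+00] [0.04738919 0.50003548 0.94019462]
[278.6839404  405.54342092]
[256.50463619 326.44230628]
[214.29659287 293.55028312]
[-152.77061753  389.42015513]
```

View pics/w1.png

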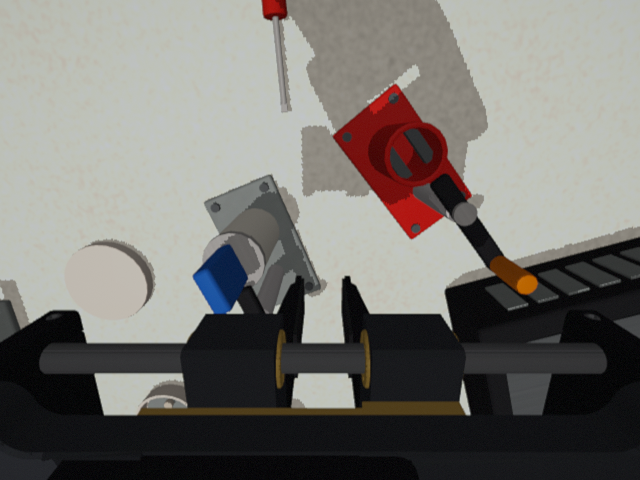

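>>> arm_command([
  [-43,-23,0,0,0],
  [-86,-46,0,0,0],
  [-131,-70,0,0,0],
  [-131,-70,36,0,0],
  [-131,-70,72,0,0],
])

```text
t: 1.7
eef_pos: [599.2, 174.9, 142.0]
tcp_rot: [3.141, 0.001, 2.854]
ft_force: [0.6, -0.2, -1.2]
opening: 0.008
grip_force: 0.0
```

Run:
```python
from h import *
s,c=wrist("w2"); print(s["t"],s["eef_pos"],s["tcp_rot"],s["ft_force"])
for n in("scene","side"): save(cam(n),f"pics/{n}2.png")
for p in [(603,206,167),(549,200,132),(495,197,173)]: print(proj(c,p))
b=cv2.imread("pics/side2.png");a=cv2.imread("pics/scene2.png")
k=lambda i,x,y:cv2.resize(i[y:y+75,x:x+100],(400,300),interpolation=cv2.INTER_CUBIC)
cv2.imwrite("pics/crop2.png",np.vstack([np.hstack([k(a,330,300),k(b,230,130)]),np.zeros((300,800,3),np.uint8)]));
i=cv2.imread("pics/crop2.png"); i[300:,:400]=cv2.resize(cv2.imread("pics/w2.png"),(400,300)); cv2.imwrite("pics/crop2.png",i)
```

```text
1.7 [599.15785407 174.89896677 142.04137363] [3.14060678e+00 1.36704244e-03 2.85372636e+00] [ 0.64380373 -0.22075875 -1.16810325]
[388.7096985  305.00323303]
[342.25611668 189.14585561]
[301.81427883  68.73723193]
```

View pics/crop2.png

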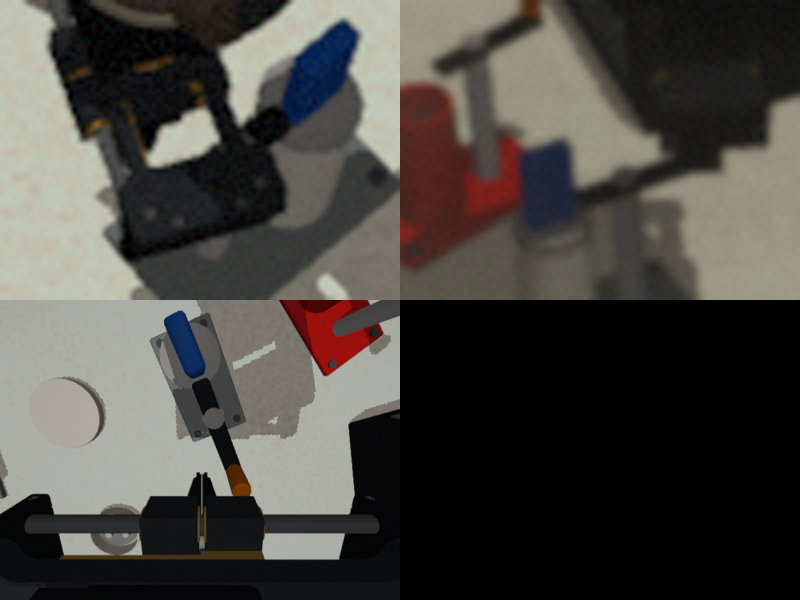

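The peg, pivot and handle all sit where predicted, and the shut fingers are just on the -y side of the peg. Next I push it round.

>>> arm_command([
  [0,15,0,0,0],
  [0,30,0,0,0],
  [5,40,0,0,0],
  [12,50,0,0,0],
  [21,57,0,0,0],
])

```text
t: 2.35
eef_pos: [594.8, 237.1, 143.5]
tcp_rot: [3.14, 0.002, 2.855]
ft_force: [1.1, -2.1, 0.2]
opening: 0.001
grip_force: 1.0
```

>>> arm_command([
  [10,7,0,0,0],
  [19,11,0,0,0],
  [19,11,0,0,0],
  [4,-8,-20,0,0.3],
  [4,-8,-70,0,0.6],
])

```text
t: 2.85
eef_pos: [587.5, 227.0, 209.7]
tcp_rot: [-3.138, -0.007, 2.854]
ft_force: [0.2, 0.9, 0.0]
opening: 0.121
grip_force: 0.0
```

Run:
```python
from h import *
s=env.state(); print(s["t"],s["eef_pos"])
S=cam("scene");save(S,"pics/s3.png")
W,c=wrist("w3")
hsv=cv2.cvtColor(c["frame"],cv2.COLOR_RGB2HSV)
for n,lo,hi in(("orange",(8,150,80),(20,255,255)),("blue",(105,150,60),(125,255,255))):
    m=cv2.inRange(hsv,lo,hi); k,l,st,ce=cv2.connectedComponentsWithStats(m)
    for i in range(1,k):
        if st[i,4]>60: print(n,st[i],ce[i],plane(c,*ce[i],167))
```

```text
2.85 [587.52572201 226.9785655  209.70181484]
orange [ 530  119   59   24 1189] [559.6391926  130.52396972] [551.03037017 395.54622392 167.        ]
orange [334 187  23  29 506] [344.6027668  201.35573123] [555.93301005 253.71471156 167.        ]
orange [287 334   5  34  93] [288.60215054 351.95698925] [657.18518958 180.90789913 167.        ]
blue [ 206  105   56   60 2000] [233.795  133.8875] [494.61569333 198.21925381 167.        ]
blue [298 379   8  25 139] [301.9352518  390.20863309] [694.53565314 179.8924622  167.        ]
```

>>> arm_command([
  [40,-27,-10,8.5,0.7],
  [80,-55,-10,17,0.8],
  [80,-55,-10,25.5,0.8],
  [80,-55,-10,34,0.8],
  [80,-55,-10,42.5,0.8],
])

```text
t: 3.45
eef_pos: [495.9, 198.8, 222.8]
tcp_rot: [3.141, -0.0, 2.107]
ft_force: [0.0, -0.4, -0.1]
opening: 0.619
grip_force: 0.0
```

>>> arm_command([
  [0,0,0,8.5,0.8],
  [0,0,0,17,0.8],
  [0,0,0,25.5,0.8],
  [0,0,0,34,0.8],
  [0,0,0,42.5,0.8],
])

```text
t: 3.95
eef_pos: [496.1, 198.8, 222.5]
tcp_rot: [-3.141, -0.0, 1.365]
ft_force: [-0.6, 0.6, -0.5]
opening: 0.797
grip_force: 0.0
```

>>> arm_command([
  [0,0,0,8.5,0.8],
  [0,0,0,17,0.8],
  [0,0,0,25.5,0.8],
  [0,0,0,34,0.8],
  [0,0,0,42.5,0.8],
])

```text
t: 4.45
eef_pos: [496.1, 198.9, 222.5]
tcp_rot: [-3.141, 0.0, 0.623]
ft_force: [0.4, 0.3, -0.5]
opening: 0.8
grip_force: 0.0
```

>>> arm_command([
  [0,0,0,8.5,0.8],
  [0,0,0,17,0.8],
  [0,0,0,25.5,0.8],
  [0,0,0,30,0.8],
  [0,0,0,30,0.8],
])

```text
t: 4.95
eef_pos: [496.1, 198.8, 222.5]
tcp_rot: [-3.141, 0.0, 0.105]
ft_force: [0.5, 0.3, 0.3]
opening: 0.797
grip_force: 0.0
```

Run:
```python
from h import *
s,c=wrist("w4"); print(s["t"],s["eef_pos"],s["tcp_rot"],s["opening"])
k=lambda i:cv2.resize(i,(400,300),interpolation=cv2.INTER_CUBIC)
w3=cv2.imread("pics/w3.png")[95:185,175:295];w4=cv2.imread("pics/w4.png")
q=np.round(proj(c,(495,198,173))).astype(int);print(q); x,y=max(0,min(520,q[0]-60)),max(0,min(390,q[1]-45)); print(x,y)
cv2.imwrite("pics/crop4.png",np.vstack([np.hstack([k(w3),k(w4[y:y+90,x:x+120])]),np.hstack([k(w4),k(cv2.imread("pics/s3.png")[290:380,330:450])])]))
```

```text
4.95 [496.1321678  198.84612576 222.50167203] [-3.14122267e+00  1.95981112e-04  1.04640045e-01] 0.7968051402684236
[322 267]
262 222
```

View pics/crop4.png

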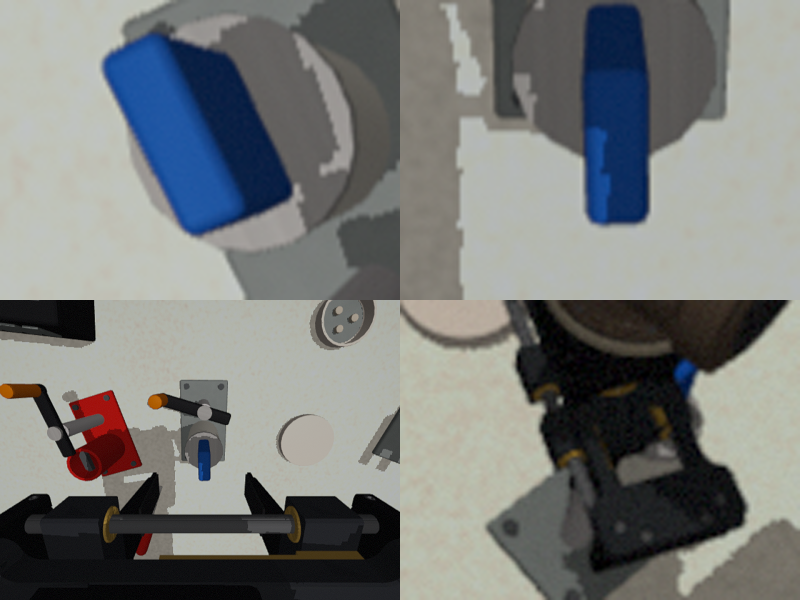

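>>> arm_command([
  [0,3.5,30,0,0.6],
  [0,3.5,60,0,0.6],
  [0,3.5,85,0,0.6],
  [0,3.5,92,0,0.6],
  [0,3.5,92,0,0.5],
])

```text
t: 5.5
eef_pos: [496.5, 195.3, 130.2]
tcp_rot: [3.142, 0.002, 0.107]
ft_force: [-0.4, -0.5, -0.1]
opening: 0.559
grip_force: 0.0
```

>>> arm_command([
  [0,0,0,0,0.3],
  [0,0,0,0,0.1],
  [0,0,0,0,0.1],
  [0,0,0,0,0],
  [0,0,0,0,0],
])

```text
t: 6.0
eef_pos: [496.8, 195.4, 131.0]
tcp_rot: [-3.141, -0.001, 0.106]
ft_force: [0.3, 0.7, -0.3]
opening: 0.153
grip_force: 0.1
```

>>> arm_command([
  [0,0,0,0,0],
  [0,0,0,0,0],
  [0,0,0,0,0],
])

```text
t: 6.3
eef_pos: [496.8, 195.4, 131.0]
tcp_rot: [-3.141, -0.001, 0.106]
ft_force: [-0.4, 0.5, 5.9]
opening: 0.147
grip_force: 30.0
```

>>> arm_command([
  [0,0,-1,-7,0],
  [0,0,-2,-14,0],
  [0,0,-2,-21,0],
  [0,0,-2,-28,0],
  [0,0,-2,-34,0],
])

```text
t: 6.8
eef_pos: [495.6, 195.4, 132.0]
tcp_rot: [-3.14, 0.002, 0.704]
ft_force: [-3.7, 1.8, -1.6]
opening: 0.146
grip_force: 30.0
```

>>> arm_command([
  [0,0,-1.5,0,0],
  [0,0,-3,0,0],
  [0,0,-3,0,0],
])

```text
t: 7.1
eef_pos: [496.0, 195.6, 135.4]
tcp_rot: [-3.14, 0.001, 0.696]
ft_force: [-4.4, 3.8, -3.6]
opening: 0.141
grip_force: 30.0
```

>>> arm_command([
  [0,0,-1,0,0],
  [0,0,-2,0,0],
  [0,0,-2,0,0],
])

```text
t: 7.4
eef_pos: [496.1, 195.6, 137.5]
tcp_rot: [-3.14, 0.001, 0.696]
ft_force: [-3.9, 4.1, -2.6]
opening: 0.142
grip_force: 30.0
```

>>> arm_command([
  [0,0,-1,0,0],
  [0,0,-2,0,0],
  [0,0,-3,0,0],
  [0,0,-3,0,0],
])

```text
t: 7.8
eef_pos: [496.1, 195.6, 140.5]
tcp_rot: [-3.14, 0.001, 0.696]
ft_force: [-4.4, 4.9, -2.9]
opening: 0.144
grip_force: 30.0
```

Run:
```python
from h import *
s,c=wrist("w5"); print(s["t"],s["eef_pos"],s["tcp_rot"],s["ft_force"])
b=cam("side"); save(b,"pics/side5.png");a=cam("scene");save(a,"pics/s5.png")
k=lambda i:cv2.resize(i,(400,300),interpolation=cv2.INTER_CUBIC)
S=cv2.imread("pics/s5.png");B=cv2.imread("pics/side5.png");W=cv2.imread("pics/w5.png")
cv2.imwrite("pics/crop5.png",np.vstack([np.hstack([k(S[290:380,330:450]),k(B[140:230,220:340])]),np.hstack([k(W),k(W[210:360,220:420])])]))
```

```text
7.8 [496.0754954  195.63449966 140.4515035 ] [-3.14033370e+00  8.28934946e-04  6.96459100e-01] [-4.38679815  4.94824305 -2.8730156 ]
```

View pics/crop5.png

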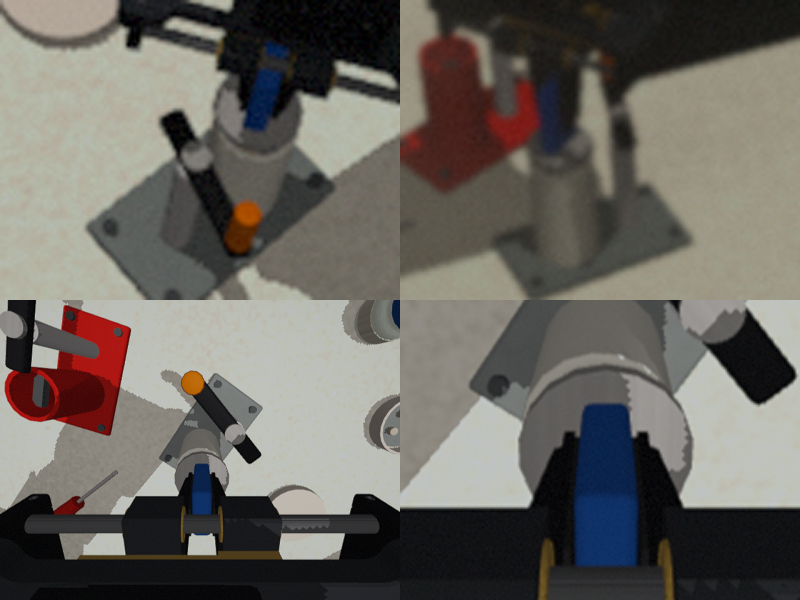

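At 0.59 rad of turn the bar has risen 10 mm with only its weight on the wrist. That is past the 4 mm stop, so the bayonet is free and I keep lifting.

>>> arm_command([
  [0,-0.5,-3,0,0],
  [0,-0.5,-6,0,0],
  [0,-0.5,-10,0,0],
  [0,-0.5,-15,0,0],
  [0,-0.5,-20,0,0],
])

```text
t: 8.45
eef_pos: [496.3, 195.8, 161.1]
tcp_rot: [-3.141, -0.0, 0.699]
ft_force: [-3.3, 3.1, -3.8]
opening: 0.149
grip_force: 30.0
```

>>> arm_command([
  [0,0,-8,0,0],
  [0,0,-18,0,0],
  [0,0,-28,0,0],
  [0,0,-38,0,0],
  [0,0,-48,0,0],
])

```text
t: 8.95
eef_pos: [497.2, 195.5, 210.1]
tcp_rot: [3.14, -0.002, 0.7]
ft_force: [0.1, 0.1, -2.8]
opening: 0.143
grip_force: 30.0
```

>>> arm_command([
  [0,0,-10,0,0],
  [0,0,-20,0,0],
  [0,0,-30,0,0],
  [0,0,-40,0,0],
  [0,0,-40,0,0],
])

```text
t: 9.45
eef_pos: [496.9, 195.9, 250.1]
tcp_rot: [3.141, -0.002, 0.699]
ft_force: [0.3, 0.9, -2.1]
opening: 0.144
grip_force: 30.0
```

Run:
```python
from h import *
s,c=wrist("w6"); print(s["t"],s["eef_pos"],s["tcp_rot"],s["ft_force"],s["moment"],s["joints"])
b=cam("side"); save(b,"pics/side6.png");a=cam("scene");save(a,"pics/s6.png")
k=lambda i:cv2.resize(i,(400,300),interpolation=cv2.INTER_CUBIC)
S=cv2.imread("pics/s6.png");B=cv2.imread("pics/side6.png");W=cv2.imread("pics/w6.png")
cv2.imwrite("pics/crop6.png",np.vstack([np.hstack([k(S[260:365,340:480]),k(B[100:220,200:360])]),np.hstack([k(W),k(W[210:360,220:420])])]))
```

```text
9.45 [496.87155971 195.86429721 250.10400349] [ 3.14053862e+00 -2.15616035e-03  6.99365752e-01] [ 0.3140531   0.91421336 -2.06438702] [-0.05487765  0.10387595  0.01453026] [ 2.51796429e-01  3.23812646e-01  1.73575308e+00 -1.93735189e-05
  1.07962699e+00  1.12323726e+00]
```

View pics/crop6.png

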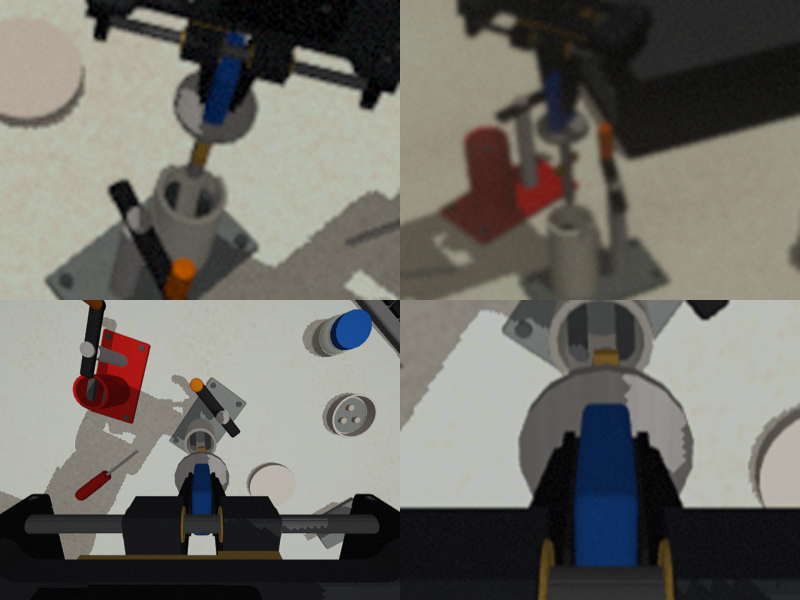

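>>> arm_command([
  [-14,12,0,0,0],
  [-41,37,0,0,0],
  [-68,61,0,0,0],
  [-95,85,0,0,0],
  [-122,109,0,0,0],
])

```text
t: 10.1
eef_pos: [472.6, 32.6, 248.1]
tcp_rot: [-3.141, 0.001, 0.7]
ft_force: [-0.4, -0.0, -1.7]
opening: 0.141
grip_force: 30.0
```

>>> arm_command([
  [-27,24,0,7,0],
  [-54,48,0,15,0],
  [-82,73,0,23,0],
  [-109,97,0,30,0],
  [-130,117,0,37,0],
])

```text
t: 10.6
eef_pos: [448.3, -141.1, 248.2]
tcp_rot: [-3.141, 0.001, 0.048]
ft_force: [0.5, 0.6, -2.3]
opening: 0.147
grip_force: 30.0
```

>>> arm_command([
  [0,0,0,7,0],
  [0,0,0,14,0],
  [0,0,0,19,0],
  [0,0,0,19,0],
  [0,0,0,19,0],
])

```text
t: 11.1
eef_pos: [448.9, -139.3, 248.3]
tcp_rot: [-3.141, 0.001, -0.275]
ft_force: [-0.5, -0.5, -1.5]
opening: 0.146
grip_force: 30.0
```

Run:
```python
from h import *
s,c=wrist("w7"); print(s["t"],s["eef_pos"],s["tcp_rot"],s["ft_force"])
for p in [(504,-182,130),(477,-174,130),(515,-185,130)]: print(proj(c,p))
```

```text
11.1 [ 448.88660398 -139.34061102  248.30313737] [-3.14139301e+00  5.85614411e-04 -2.75323405e-01] [-0.54934877 -0.50780854 -1.50714498]
[352.98301172 163.14172422]
[351.70386866 196.68557848]
[353.22120485 148.98960251]
```

View pics/w7.png

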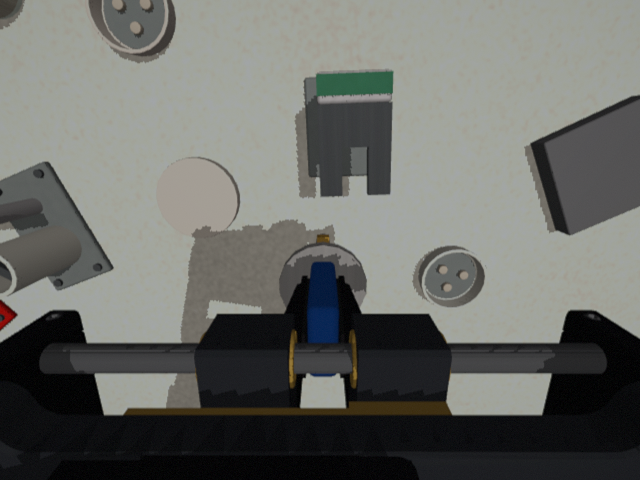

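Run:
```python
from h import *
c=np.load("w7.npz"); g=cv2.cvtColor(c["frame"],cv2.COLOR_RGB2GRAY)
for r in (110,130,155,170,190): print(r,g[r,300:402:1].tolist() if r in(170,190) else '', )
print(g[135:205,331].tolist()); print(g[135:205,358].tolist()); print(g[135:205,380].tolist())
for u,v in [(320,195),(391,195),(342,195),(368,195),(350,148),(366,148)]: print(u,v,plane(c,u,v,130)[:2])
```

```text
110 
130 
155 
170 [112, 112, 112, 112, 109, 110, 110, 108, 76, 57, 57, 60, 58, 59, 60, 59, 60, 82, 98, 83, 63, 60, 61, 63, 60, 61, 59, 60, 60, 59, 61, 60, 60, 59, 61, 63, 63, 62, 62, 60, 61, 60, 60, 59, 60, 58, 60, 59, 61, 59, 67, 98, 102, 101, 101, 100, 100, 100, 101, 100, 101, 101, 101, 102, 102, 102, 85, 38, 45, 59, 62, 63, 62, 61, 61, 61, 59, 59, 60, 59, 60, 61, 61, 60, 61, 63, 62, 62, 60, 59, 79, 161, 166, 165, 164, 165, 165, 165, 164, 165, 165, 165]
190 [116, 110, 108, 110, 110, 110, 111, 111, 109, 107, 109, 108, 108, 106, 104, 113, 158, 165, 166, 163, 107, 63, 58, 61, 60, 61, 61, 59, 59, 58, 59, 60, 60, 61, 61, 61, 60, 63, 62, 59, 60, 62, 87, 110, 111, 109, 110, 114, 141, 149, 163, 166, 165, 164, 165, 164, 165, 165, 165, 164, 164, 165, 165, 166, 166, 166, 140, 63, 45, 57, 59, 60, 61, 61, 60, 60, 58, 59, 60, 59, 61, 60, 60, 60, 61, 61, 62, 60, 59, 64, 118, 163, 166, 165, 165, 165, 165, 165, 164, 164, 164, 165]
[60, 60, 60, 61, 61, 61, 61, 61, 60, 59, 60, 61, 60, 60, 59, 60, 60, 59, 60, 61, 60, 60, 61, 59, 59, 61, 61, 61, 59, 61, 60, 60, 60, 60, 61, 60, 60, 60, 61, 60, 60, 59, 
[... 274 characters left out ...]
01, 100, 101, 101, 101, 98, 85, 83, 140, 165, 165, 166, 166, 166, 165, 166, 166, 166, 164, 164, 164, 164, 165, 165, 165, 164, 165, 164, 164, 165, 164, 165, 166, 165, 166, 166, 165]
[61, 59, 61, 61, 60, 60, 60, 61, 61, 61, 63, 60, 61, 61, 61, 60, 61, 61, 61, 61, 62, 61, 61, 60, 60, 60, 60, 60, 60, 60, 59, 59, 60, 60, 60, 60, 61, 59, 60, 61, 60, 61, 60, 61, 62, 61, 58, 62, 59, 60, 60, 60, 59, 60, 60, 61, 59, 60, 61, 103, 150, 166, 166, 165, 165, 166, 166, 166, 165, 165]
320 195 [ 485.81326029 -148.18792707]
391 195 [ 469.23269687 -206.80211185]
342 195 [ 480.67584716 -166.34926905]
368 195 [ 474.604097   -187.81359909]
350 148 [ 516.48538652 -182.64010115]
366 148 [ 512.89764764 -195.32514078]
```

The wrist view shows the fork's slot between columns 342 and 368, prong tips at row 195 and slot end at row 147. That puts the seat at about (504.5, -185) with yaw -0.276, and the sizes (60 wide, 39–40 long) check.

>>> arm_command([
  [0,15,0,0,0],
  [0,29,20,0,0],
  [0,29,45,0,0],
  [0,29,70,0,0],
  [0,29,82,0,0],
])

```text
t: 11.65
eef_pos: [440.3, -167.0, 164.8]
tcp_rot: [-3.141, 0.002, -0.276]
ft_force: [-0.9, -1.1, -1.8]
opening: 0.147
grip_force: 30.0
```

Run:
```python
from h import *
s,c=wrist("w8"); print(s["t"],s["eef_pos"],s["tcp_rot"],s["ft_force"])
print(proj(c,(504.5,-185,130)))
b=cam("side"); save(b,"pics/side8.png");a=cam("scene");save(a,"pics/s8.png")
k=lambda i:cv2.resize(i,(400,300),interpolation=cv2.INTER_CUBIC)
S=cv2.imread("pics/s8.png");B=cv2.imread("pics/side8.png");W=cv2.imread("pics/w8.png")
cv2.imwrite("pics/crop8.png",np.vstack([np.hstack([k(S[160:250,260:380]),k(B[240:330,270:390])]),np.hstack([k(W),k(W[30:330,120:520])])]))
```

```text
11.65 [ 440.34140509 -166.98081317  164.79643713] [-3.14096818e+00  2.28771045e-03 -2.76118810e-01] [-0.92925306 -1.08603325 -1.83766433]
[321.21774501 170.10207534]
```

View pics/crop8.png

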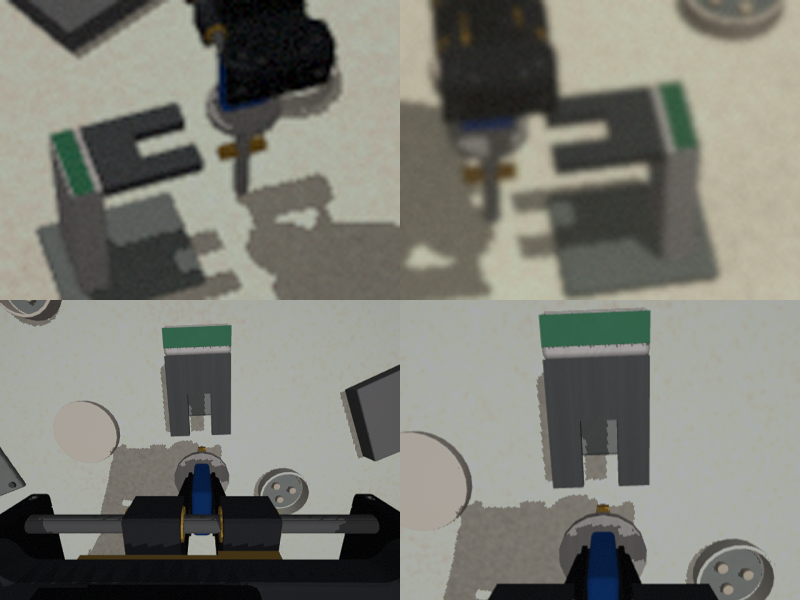

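The bar hangs upright above fork level and the slot is ahead of it, about 1.5 mm towards -y of the tool. I push it in.

>>> arm_command([
  [10,-1.5,0,0,0],
  [24,-1.5,0,0,0],
  [38,-1.5,0,0,0],
  [52,-1.5,0,0,0],
  [62,-1.5,0,0,0],
])

```text
t: 12.3
eef_pos: [502.8, -183.3, 167.5]
tcp_rot: [3.141, -0.002, -0.277]
ft_force: [-0.5, 0.1, -1.5]
opening: 0.144
grip_force: 30.0
```

>>> arm_command([
  [4,0,0,0,0],
  [4,0,3,0,0],
  [4,0,6,0,0],
  [4,0,6,0,0],
])

```text
t: 12.7
eef_pos: [504.3, -183.7, 160.2]
tcp_rot: [-3.141, 0.001, -0.278]
ft_force: [0.0, -0.1, -1.2]
opening: 0.146
grip_force: 30.0
```

Run:
```python
from h import *
s,c=wrist("w9"); print(s["t"],s["eef_pos"],s["tcp_rot"],s["ft_force"],s["moment"])
b=cam("side"); save(b,"pics/side9.png");a=cam("scene");save(a,"pics/s9.png")
k=lambda i:cv2.resize(i,(400,300),interpolation=cv2.INTER_CUBIC)
S=cv2.imread("pics/s9.png");B=cv2.imread("pics/side9.png");W=cv2.imread("pics/w9.png")
cv2.imwrite("pics/crop9.png",np.vstack([np.hstack([k(S[160:250,260:380]),k(B[240:330,270:390])]),np.hstack([k(W),k(W[170:350,200:440])])]))
```

```text
12.7 [ 504.30322646 -183.72176677  160.17789131] [-3.14129006e+00  1.00174901e-03 -2.78101963e-01] [ 0.03242814 -0.13500247 -1.1838514 ] [-0.0451809   0.20047691 -0.01539931]
```

View pics/crop9.png

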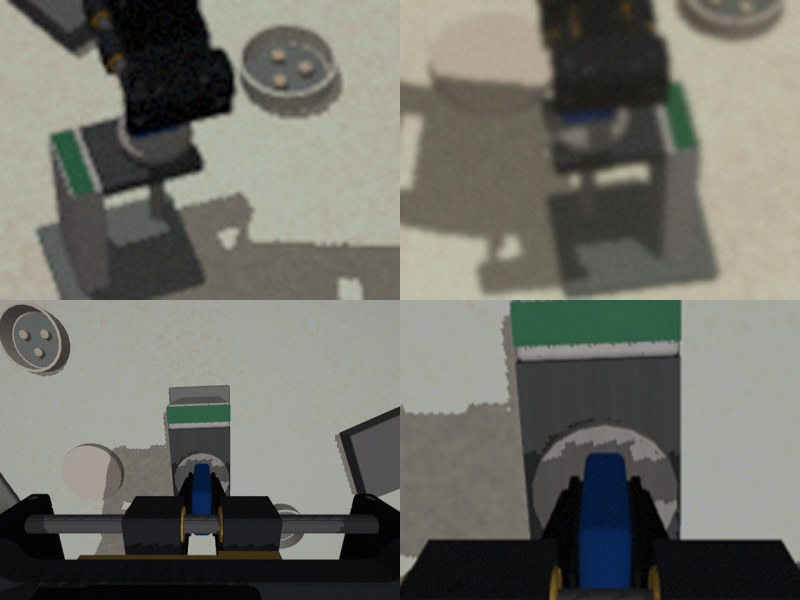

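The stem is in the slot and the collar sits centred a few mm above the prongs. I lower it until it touches.

>>> arm_command([
  [0,0,1,0,0],
  [0,0,2,0,0],
  [0,0,3,0,0],
  [0,0,3,0,0],
])

```text
t: 13.25
eef_pos: [504.8, -183.9, 157.4]
tcp_rot: [-3.141, 0.0, -0.278]
ft_force: [-0.2, 0.9, -1.7]
opening: 0.145
grip_force: 30.0
```

>>> arm_command([
  [0,0,0.7,0,0],
  [0,0,0.7,0,0],
])

```text
t: 13.45
eef_pos: [504.9, -184.0, 156.8]
tcp_rot: [-3.141, 0.0, -0.278]
ft_force: [0.0, -0.5, -1.7]
opening: 0.144
grip_force: 30.0
```

>>> arm_command([
  [0,0,0.7,0,0],
  [0,0,0.7,0,0],
])

```text
t: 13.65
eef_pos: [504.9, -184.0, 156.1]
tcp_rot: [-3.141, 0.0, -0.278]
ft_force: [-0.3, 0.7, -1.9]
opening: 0.148
grip_force: 30.0
```

>>> arm_command([
  [0,0,0.7,0,0],
  [0,0,0.7,0,0],
])

```text
t: 13.85
eef_pos: [504.9, -184.0, 156.0]
tcp_rot: [3.142, -0.0, -0.278]
ft_force: [-1.7, 1.2, 4.7]
opening: 0.147
grip_force: 30.0
```

Contact came at 156.0, as expected. I release and rise.

>>> arm_command([
  [0,0,0,0,0.2],
  [0,0,0,0,0.3],
  [0,0,0,0,0.4],
  [0,0,0,0,0.5],
  [0,0,0,0,0.5],
])

```text
t: 14.35
eef_pos: [504.9, -184.0, 155.5]
tcp_rot: [-3.142, 0.0, -0.278]
ft_force: [-0.4, -0.4, -0.1]
opening: 0.472
grip_force: 0.0
```

>>> arm_command([
  [0,0,-10,0,0.5],
  [0,0,-30,0,0.5],
  [0,0,-60,0,0.5],
  [0,0,-95,0,0.5],
  [0,0,-120,0,0.5],
])

```text
t: 14.85
eef_pos: [505.1, -184.1, 278.4]
tcp_rot: [3.141, -0.002, -0.278]
ft_force: [-0.4, -1.1, -0.3]
opening: 0.503
grip_force: 0.0
```

>>> arm_command([
  [-50,0,0,0,0.5],
  [-80,0,0,0,0.5],
  [-80,0,0,0,0.5],
  [-80,0,0,0,0.5],
  [-80,0,0,0,0.5],
])

```text
t: 15.35
eef_pos: [428.8, -162.4, 275.9]
tcp_rot: [3.141, -0.001, -0.278]
ft_force: [0.2, -0.1, -0.7]
opening: 0.498
grip_force: 0.0
```

Run:
```python
from h import *
s,c=wrist("w10"); print(s["t"],s["eef_pos"],s["ft_force"])
b=cam("side"); save(b,"pics/side10.png");a=cam("scene");save(a,"pics/s10.png")
k=lambda i:cv2.resize(i,(400,300),interpolation=cv2.INTER_CUBIC)
S=cv2.imread("pics/s10.png");B=cv2.imread("pics/side10.png");W=cv2.imread("pics/w10.png")
cv2.imwrite("pics/crop10.png",np.vstack([np.hstack([k(S[160:250,260:380]),k(B[240:330,270:390])]),np.hstack([k(W),k(W[60:240,200:440])])]))
```

```text
15.35 [ 428.77548806 -162.37597444  275.87455466] [ 0.16134405 -0.08997414 -0.73548719]
```

View pics/crop10.png

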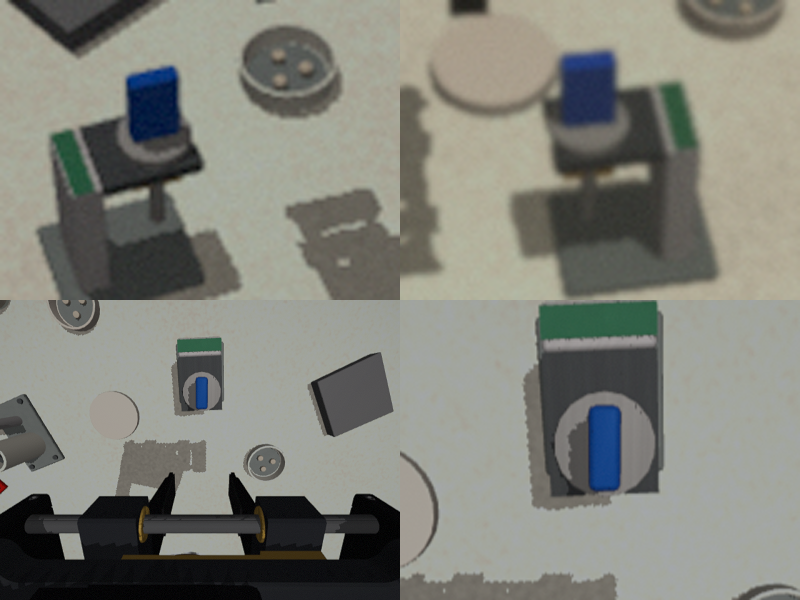

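The bar hangs upright with its collar flat and centred on both prongs. The collar edge is level with the prong tips, as it should be at the seat, and the gripper is clear.

```bash
python3 -c "
from cell import env
print(env.job_done())"
```

```text
the job is handed in; nothing more can be done
None
```

The bar was freed at about 0.59 rad, drawn straight up, and now hangs upright in the fork rest with the gripper clear; I handed the job in at about 15.5 s, and no verdict came back.

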